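Vent the air-horn bottle

ROBOT

A 7-joint arm with a two-finger parallel gripper is mounted at the origin on the work surface. World frame = base frame: x ahead of the robot, y to its left, z up, the work surface at z = 0. Lengths are in m, angles in rad, forces in N, time in s.
With the tool pointing down it reaches from about 0.425 to 0.875 m from the base axis. Payload 4.7 kg.
Tool frame: the origin (TCP) lies midway between the tips of the shut fingers; the grasp point (between the pads) lies 19 mm behind it; z points along the fingers, y is the line along which they close (so a half turn about z gives the same grasp; the last joint's range is limited). The gripper opens to 87 mm and grips with 3 to 60 N. Pads are 19 mm wide; open, the fingers measure 117 mm over their backs; the gripper's body (75 mm by 190 mm) begins 51 mm behind the grasp point.
Start: joints at [-1.279, 0.321, -0.07, 1.45, 0.023, 1.371, -0.057], TCP at [0.178, 0.625, 0.223] pointing down, gripper open.
Joint ranges: [-2.86, 2.86], [-0.3, 2.09], [-1.38, 1.24], [0.06, 2.45], [-1.56, 4.7], [0.09, 2.05], [-2.69, 2.69]. Speed limits (rad/s): [2.57, 2.57, 3.14, 3.14, 3.14, 3.14, 3.14].

INTERFACE

Orientations are given as a rotation vector (axis times angle).
In Python, from bench import ctrl gives the robot as it stands. The module is installed in compiled form; this text tells all that it offers.
- The arm moves only by the shell command python3 -m handwheel 'ROWS' [FORCE]. ROWS is JSON, a list of rows, each a list of 7 numbers: the finger opening in m, from 0 to 0.087, then the shift along the tool's x, y, z in m, then the turn, a rotation vector about the tool's x, y, z in degrees. A call has 1 to 12 rows; each row shifts and turns the commanded pose from where the row before left it, along the tool's axes as they then stand; what a row does not reach is not made up. A row lasts 1/8 s, in which the tool goes at most 62.5 mm and 10.7 degrees, less where a joint would pass 70% of its speed; a pose out of reach is approached as far as the arm can. A call is refused whole if a number of a shift passes 0.0625 or a number of a turn 10.7, either way. A call with a gripper value outside its range is refused whole. The fingers move at their own pace and stop on an object; FORCE is the grip in N (left out, the last holds). Time passes only in rows, so rows that do not move let the fingers close. It gives the time, the measured TCP pose, the force, the opening and the grip force at its end, in the units of the state.
- ctrl.get_state(): the state, without advancing time (a new reading comes with each control period).
- ctrl.get_image(name): name is "scene" or "side" or "wrist"; returns (picture, depth): 384x512x3 uint8, blue, green, red; 384x512 float32, m along the optical axis (not along the pixel's ray), 0 where there is no reading.
- ctrl.camera_info(name): a dict with "intrinsics" (3x3 intrinsics, pixels), "D" ([k1, k2, p1, p2, k3] as OpenCV has them; the pictures are not rectified), "R" (3x3) and "t" (3): a world point X has camera coordinates R X + t. Camera axes: x right, y down, z forward; pixel columns grow to the right and rows downward; lengths in m; the calibration is good to about 2 mm. A picture is of the moment at which its call begins: read the wrist's pose just before it. camera_info takes no time and is no camera call; for the wrist camera it gives the pose at the moment of the call.
- ctrl.close_job(): hands the job in; it is judged then, once.
The state is a dict: "time": time; "joint_positions": joint angles; "qd": joint speeds; "joint_torque": joint torques, N m; "position": TCP position; "tool_rot": TCP orientation; "ft_force": force on the tool from outside, world axes, zero at the start; "torque": the same for the moment, N m; "grip_width": opening from 0.0 (shut) to 1.0 (fully open); "grip_force": force on a finger pad.
Only numpy, scipy, OpenCV 4.12 (cv2) and the standard library are available. Lean on these libraries where they do the work, as an engineer would, in place of code of your own. Each camera call takes 0.05 s, during which the arm holds its last target. There are 200 camera calls.

TASK

Let the air out of the refillable signal horn on the chart table before it is stowed: unscrew the tiny knurled lock nut on its valve anticlockwise, seen from above, until it comes up to its stop, then press the freed valve pin down at least half-way, gently, and keep it down for three seconds so that the bottle vents. Then let the pin spring back and leave the nut undone. The valve stem sits in soft rubber, so it slowly sinks while you press and the pin must be followed down; do not bend the stem far, do not push hard on the pin, and leave the other things on the table where they are.

Things in the scene. Friction and masses are not known exactly. Their poses are not given: they have to be found in the camera images.
- horn: the fixed signal horn: an aluminium air bottle (66 mm across, dome top 120 mm above the table) standing in a 100 x 100 x 24 mm dark wooden block, with a steel trumpet pointing along its own +x out to 146 mm from the bottle axis and up to 102 mm above the table; origin under the bottle axis at table height, z up
- valve_root (a point): point on the bottle axis, 120 mm above the table, where the upright brass valve comes out; rubber boot 22 mm across to 9 mm above it. The stem (9.6 mm across) ends 30+u mm above it. Stem, nut and pin are all shifted by the same unmeasured u: -6 to +6 mm at the start. A load along the stem moves u, 0.4 mm/s per N (3 mm/s down at 7.5 N), limits -26 and +8; it stays where left
- nut (a joint): turn of the lock nut, rad: 0 screwed down, grows anticlockwise seen from above, stop at 4.3; starts at 0 to 0.5; 0.03 N m of friction, stays where left. The nut is round, knurled, 13 mm across, 9.4 mm tall, from 30+u to 39.5+u mm above valve_root when down, and climbs 1.7 mm per rad (7.3 mm in all)
- pin (a joint): press of the valve pin, m: 0 up, 0.007 fully down (hard stop). Pin 5 mm thick, flat end 52.5+u mm above valve_root, through the nut, 13 mm above it at first, 5.5 mm when undone. Spring: 3 N at 0, 9 N at 0.007; air comes out from 0.0035 on (6 N). The nut rides on the pin: until unscrewed it lands on the stem and blocks the pin
- lean_a (a joint): bend of the valve stem about the horn's x axis in rad, 0 upright; rubber spring of 3 N m/rad at the valve root (so about 3 N per mm sideways at the nut), springs back when let go; range 0.4
- lean_b (a joint): the same about the horn's y axis
- compass: hand bearing compass, a steel puck 66 mm across and 36 mm tall with a short handle along its -x, loose; origin under its centre
- divider: plastic chart divider, two 130 mm legs in a narrow V, 10 mm tall, lying loose; origin under its middle
- rule: brass parallel rule 240 x 60 x 11 mm lying loose, long along its x; origin under its centre
Things that resemble listed ones, but are neither listed nor needed, are in the scene too. What is shaped like the horn but green or purple is not meant.

How it is judged:
By the outcome, as a careful person would: the job done as asked, in the order asked, and still so for the second after the job is handed in, with the robot touching nothing.
It also fails if it takes over 70 s, if anything falls off the work surface, if the arm or the gripper's body presses on something with over 40 N, if the wrist force passes 120 N, or if a joint passes its speed limit or range.

## Working session

There is one attempt and no reset: what is moved stays moved. The work goes in short steps, Python scripts to look and compute and a shell command to move; the robot and the scene stay as the last step left them, time stands still between calls to the robot, and variables do not carry over. Pictures are saved under pics/ and viewed, at most 10 in all, crops included, and the job is handed in when it is done.

```bash
mkdir -p pics
cat > h.py <<'E'
import numpy as np,cv2
from bench import ctrl
def snap(n,f):
    i=ctrl.camera_info(n); p,d=ctrl.get_image(n); cv2.imwrite('pics/'+f+'.png',p); np.savez('pics/'+f+'.npz',p=p,d=d,K=i['intrinsics'],D=i['D'],R=i['R'],t=i['t']); return p,d,i
def load(f):
    z=np.load('pics/'+f+'.npz'); return z
def xyz(z,u,v,d=None,r=1):
    if d is None:
        w=z['d'][v-r:v+r+1,u-r:u+r+1]; w=w[w>0]; d=np.median(w) if len(w) else np.nan
    n=cv2.undistortPoints(np.array([[[u,v]]],float),z['K'],z['D'])[0,0]
    return z['R'].T@(np.array([n[0]*d,n[1]*d,d])-z['t'].ravel())
def atz(z,u,v,h):
    n=cv2.undistortPoints(np.array([[[u,v]]],float),z['K'],z['D'])[0,0]
    ray=z['R'].T@np.array([n[0],n[1],1]); c=-z['R'].T@z['t'].ravel(); return c+ray*(h-c[2])/ray[2]
def proj(z,X):
    return cv2.projectPoints(np.array(X,float).reshape(-1,3),cv2.Rodrigues(z['R'])[0],z['t'].reshape(3),z['K'],z['D'])[0].reshape(-1,2)
E
python3 - <<'E'
from h import *
a=snap('scene','s0')[0];b=snap('side','d0')[0];snap('wrist','w0')
s=ctrl.get_state();print(s)
E
python3 -c "
import cv2,numpy as np
a=cv2.imread('pics/s0.png');cv2.imwrite('pics/s0b.png',cv2.resize(a,(800,600)))
a=cv2.imread('pics/d0.png');cv2.imwrite('pics/d0b.png',cv2.resize(a,(800,600)))"
```

```text
{'time': 0.15, 'joint_positions': array([-1.27893152,  0.32163742, -0.07004516,  1.45141951,  0.02259912,
        1.37080391, -0.05689886]), 'qd': array([-0.0001221 , -0.00149841, -0.00136814, -0.00189253, -0.0017159 ,
       -0.00059656,  0.000647  ]), 'joint_torque': array([-5.11321741e-04, -4.91792858e+01, -4.05009286e-01, -3.12875140e+01,
       -6.41363184e-02,  4.05072654e-02,  1.32810437e-04]), 'position': array([0.17818477, 0.62465171, 0.22170998]), 'tool_rot': array([-4.34914064e-01, -3.11123496e+00,  2.32291686e-03]), 'ft_force': array([ 0.40681745,  0.17055663, -0.27946707]), 'torque': array([ 0.03396099,  0.03836359, -0.00586356]), 'grip_force': 0.0, 'grip_width': 1.004589640278612}
```

View pics/s0b.png

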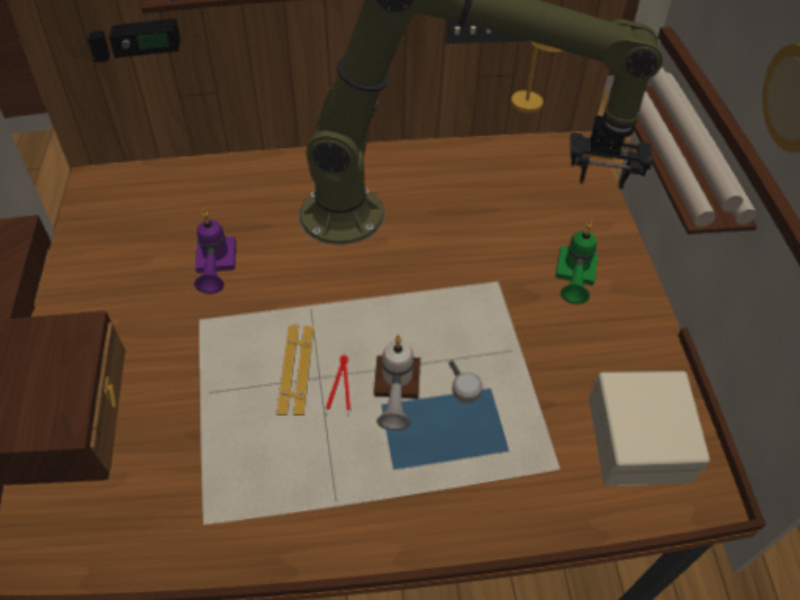

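View pics/d0b.png

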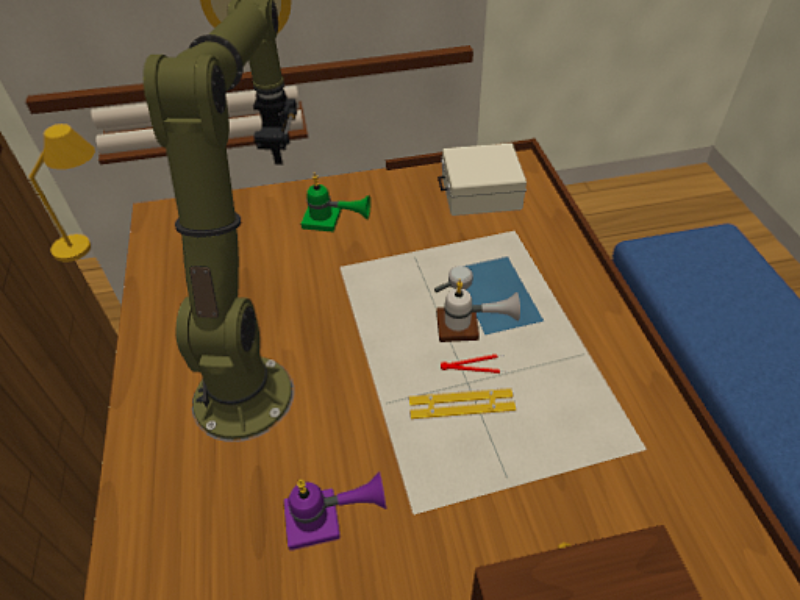

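The horn with the aluminium bottle and brown block has its valve at about (255,217) in the scene picture and (294,183) in the side picture. The compass is to its right, and the divider and rule are to its left. I'll enlarge both valve areas.

Run:
```python
from h import *
a=load('s0')['p'][200:250,230:280];b=load('d0')['p'][170:220,270:320]
cv2.imwrite('pics/c0.png',cv2.resize(np.hstack([a,b]),(800,400),interpolation=cv2.INTER_CUBIC))
for f,u,v in(('s0',254,232),('s0',254,225),('d0',293,190),('d0',293,198)):print(f,xyz(load(f),u,v))
```

```text
s0 [0.56799917 0.08805734 0.1087425 ]
s0 [0.5495131  0.09001235 0.12227029]
d0 [0.53460034 0.08226186 0.1208305 ]
d0 [0.52963093 0.06113304 0.1003167 ]
```

View pics/c0.png

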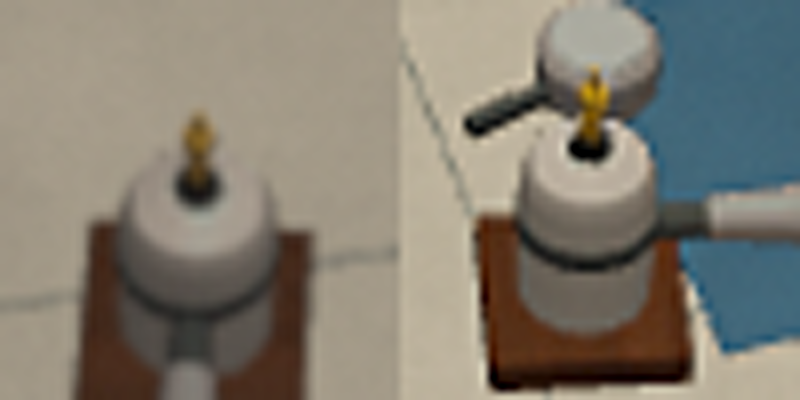

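Scene crop: pin tip about (254.7,214.4), boot (254.6,223.1). Side crop: tip about (294.2,178.5), boot (293.6,188.5). Triangulating these next.

```bash
cat >> h.py <<'E'
def tri(z1,a,z2,b):
    P=[np.hstack([z['R'],z['t'].reshape(3,1)]) for z in(z1,z2)]
    n=[cv2.undistortPoints(np.array([[p]],float),z['K'],z['D'])[0].T for z,p in((z1,a),(z2,b))]
    X=cv2.triangulatePoints(P[0],P[1],n[0],n[1])[:,0]; return X[:3]/X[3]
E
python3 - <<'E'
from h import *
s,d=load('s0'),load('d0')
for a,b in(((254.7,214.4),(294.2,178.5)),((254.6,223.1),(293.6,188.5))):
    X=tri(s,a,d,b);print(X,proj(s,X),proj(d,X))
i=ctrl.camera_info('wrist');z=load('w0');st=ctrl.get_state()
from scipy.spatial.transform import Rotation as Ro
T=Ro.from_rotvec(st['tool_rot']).as_matrix();print(T)
print('K',z['K'],'cam in tool',T.T@(-z['R'].T@z['t'].ravel()-st['position']),(z['R']@T))
E
```

```text
[0.54050628 0.09304231 0.16961044] [[254.78493895 214.2918205 ]] [[294.28534472 178.58551321]]
[0.53947024 0.0928067  0.11748459] [[254.47923178 223.25054317]] [[293.47914085 188.38031167]]
[[-9.61667556e-01  2.74217827e-01 -3.09677458e-04]
 [ 2.74217983e-01  9.61666468e-01 -1.44995416e-03]
 [-9.97968515e-05 -1.47929300e-03 -9.99998901e-01]]
K [[290.65179187   0.         258.40193763]
 [  0.         290.65179187 192.59491813]
 [  0.           0.           1.        ]] cam in tool [ 0.08156728 -0.00047107 -0.16206417] [[-1.40617673e-04  9.99999989e-01 -4.02135791e-05]
 [-9.54533204e-01 -1.46212092e-04 -2.98104580e-01]
 [-2.98104583e-01 -3.53357595e-06  9.54533215e-01]]
```

```bash
python3 -m handwheel '[[0.06,-0.041,-0.0344,0,0,0,0],[0.06,-0.041,-0.0344,0,0,0,0],[0.06,-0.041,-0.0344,0,0,0,0],[0.06,-0.041,-0.0344,0,0,0,0],[0.06,-0.041,-0.0344,0,0,0,0],[0.06,-0.041,-0.0344,0,0,0,0],[0.06,-0.041,-0.0344,0,0,0,0],[0.06,-0.041,-0.0344,0,0,0,0],[0.06,-0.041,-0.0344,0,0,0,0],[0.06,-0.041,-0.0344,0,0,0,0],[0.06,-0.041,-0.0344,0,0,0,0],[0.06,-0.041,-0.0344,0,0,0,0]]' 10
python3 -m handwheel '[[0.06,0,0,0,0,0,10],[0.06,0,0,0,0,0,10],[0.06,0,0,0,0,0,10],[0.06,0,0,0,0,0,10],[0.06,0,0,0,0,0,10],[0.06,0,0,0,0,0,10]]'
python3 - <<'E'
from h import *
print(ctrl.get_state()['joint_positions'])
p,d,i=snap('wrist','w1');s=ctrl.get_state();print(s['position'],s['tool_rot'])
cv2.imwrite('pics/w1b.png',cv2.resize(p,(800,600)))
E
```

```text
time: 1.65
position: [0.5388, 0.0918, 0.2225]
tool_rot: [0.434, 3.111, 0.001]
ft_force: [1.0, 0.4, 0.6]
grip_width: 0.691
grip_force: 0.0
time: 2.4
position: [0.538, 0.0932, 0.2223]
tool_rot: [-1.939, -2.471, 0.001]
ft_force: [0.1, -0.0, 0.1]
grip_width: 0.69
grip_force: 0.0
[-0.67959332  0.09962881  0.49446473  1.7284131  -0.04871806  1.32621749
  0.06472289]
[0.53800685 0.0931842  0.22227859] [-1.94559316e+00 -2.46621748e+00  4.57936950e-04]
```

View pics/w1b.png

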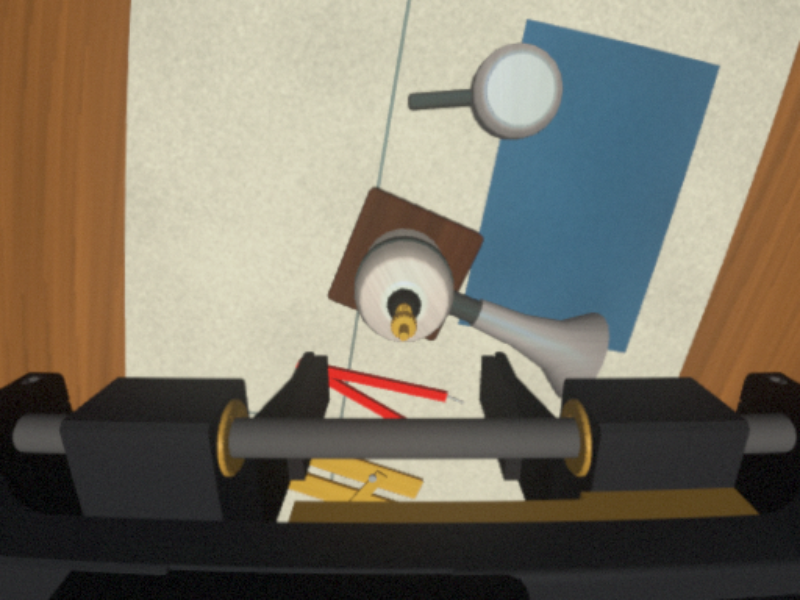

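The wrist picture shows the horn's valve at about (404,330) of 800, between the fingers, and the tip, nut and boot can all be told apart. Next I turn the wrist towards its positive end and look again.

```bash
python3 -m handwheel '[[0.05,0,0,0,0,0,10],[0.05,0,0,0,0,0,10],[0.05,0,0,0,0,0,10],[0.05,0,0,0,0,0,10],[0.05,0,0,0,0,0,10],[0.05,0,0,0,0,0,10],[0.05,0,0,0,0,0,10],[0.05,0,0,0,0,0,10],[0.05,0,0,0,0,0,10],[0.05,0,0,0,0,0,10],[0.05,0,0,0,0,0,10],[0.05,0,0,0,0,0,10]]'
python3 - <<'E'
from h import *
print(ctrl.get_state()['joint_positions'])
p,d,i=snap('wrist','w2');s=ctrl.get_state();print(s['position'],s['tool_rot'])
q=load('w1')['p']
a,b=[cv2.resize(x[170:230,230:290],(400,400),interpolation=cv2.INTER_CUBIC) for x in(q,p)]
cv2.imwrite('pics/c2.png',np.hstack([a,b]))
E
```

```text
time: 3.95
position: [0.538, 0.0932, 0.2224]
tool_rot: [3.111, -0.44, -0.001]
ft_force: [-0.1, -0.2, -0.0]
grip_width: 0.578
grip_force: 0.0
[-0.78631223  0.10312064  0.61076164  1.73153165 -0.06093902  1.32627472
 -2.014795  ]
[0.53804567 0.09311454 0.22236413] [ 3.10933833e+00 -4.47879633e-01 -5.10764961e-04]
```

View pics/c2.png

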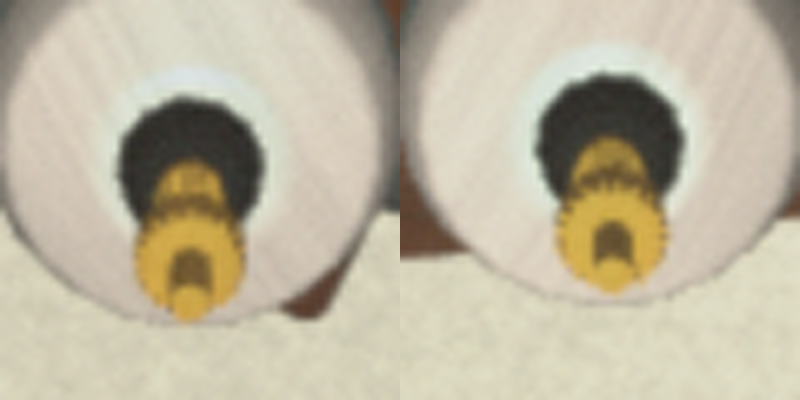

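Crop left (first view): pin end (257.9,215.2), nut top (258.1,208.9), boot (258.4,195.1). Right (second view): (261.5,210.8), (261.4,205.3), (261.2,191.5). A positive turn about tool z lowers joint 7, so there is room for the whole −246° turn.

Run:
```python
from h import *
s,d=load('w1'),load('w2')
for a,b in(((257.9,215.2),(261.5,210.8)),((258.1,208.9),(261.4,205.3)),((258.4,195.1),(261.2,191.5))):
    X=tri(s,a,d,b);print(X.round(4),proj(s,X)-a,proj(d,X)-b)
# depth readings of pin end and nut top
for z,p in((s,(258,215)),(d,(261,211)),(s,(254,209)),(d,(257,205))): print(xyz(z,*p,r=0).round(4))
from scipy.spatial.transform import Rotation as Ro
st=ctrl.get_state();T=Ro.from_rotvec(st['tool_rot']).as_matrix();print(T.round(3))
```

```text
[0.5388 0.09   0.172 ] [[ 0.07868611 -0.04883547]] [[0.07893891 0.04919768]]
[0.5387 0.0901 0.1587] [[-0.14250629  0.0884841 ]] [[-0.14342206 -0.08822478]]
[0.5389 0.09   0.1208] [[-0.19286776  0.11826667]] [[-0.19437854 -0.11748565]]
[0.5387 0.0904 0.1726]
[0.5389 0.0904 0.1722]
[0.5355 0.0897 0.1596]
[0.5406 0.0932 0.1609]
[[ 0.959 -0.282 -0.   ]
 [-0.282 -0.959 -0.   ]
 [-0.     0.    -1.   ]]
```

```bash
python3 -m handwheel '[[0.045,0.0016,0.0027,0,0,0,0],[0.045,0,0,0,0,0,9],[0.045,0,0,0,0,0,9],[0.045,0,0,0,0,0,7],[0.04,0,0,0.02,0,0,0],[0.04,0,0,0.02,0,0,0],[0.04,0,0,0.02,0,0,0],[0.04,0,0,0.015,0,0,0],[0.04,0,0,0.008,0,0,0],[0.04,0,0,0,0,0,0]]' 8
python3 - <<'E'
from h import *
s=ctrl.get_state();print(s['joint_positions'],s['position'],s['tool_rot'])
p,d,i=snap('wrist','w3')
cv2.imwrite('pics/w3b.png',cv2.resize(p[170:330,150:370],(770,560),interpolation=cv2.INTER_CUBIC))
E
```

```text
time: 5.25
position: [0.5389, 0.09, 0.1393]
tool_rot: [2.943, -1.097, -0.001]
ft_force: [-0.7, 0.6, 0.4]
grip_width: 0.463
grip_force: 0.0
[-0.78754769  0.17715389  0.63594589  1.83711796 -0.11400189  1.16434832
 -2.39805437] [0.53888047 0.09002871 0.13929155] [ 2.94342378e+00 -1.09688782e+00 -6.08250708e-04]
```

View pics/w3b.png

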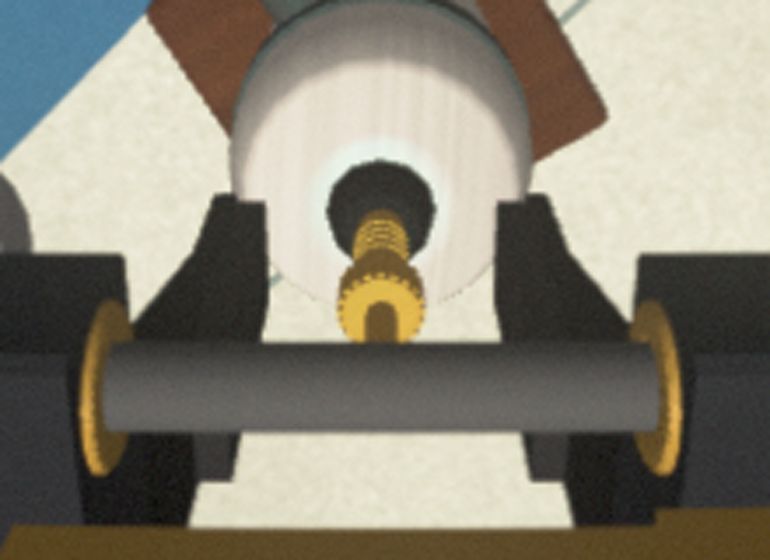

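The nut sits at x≈382 in the crop, midway between the finger faces (266 and 497), so it is centred. Closing gently.

```bash
python3 -m handwheel '[[0.02,0,0,0,0,0,0],[0.02,0,0,0,0,0,0],[0.005,0,0,0,0,0,0],[0.005,0,0,0,0,0,0],[0.005,0,0,0,0,0,0],[0.005,0,0,0,0,0,0]]' 10
```

```text
time: 6.05
position: [0.5391, 0.0902, 0.1397]
tool_rot: [-2.943, 1.098, -0.0]
ft_force: [-0.0, -0.5, 0.7]
grip_width: 0.14
grip_force: 10.0
```

```bash
python3 -m handwheel '[[0.005,0,0,-0.0003,0,0,-10],[0.005,0,0,-0.0003,0,0,-10],[0.005,0,0,-0.0003,0,0,-10],[0.005,0,0,-0.0003,0,0,-10],[0.005,0,0,-0.0003,0,0,-10],[0.005,0,0,-0.0003,0,0,-10],[0.005,0,0,-0.0003,0,0,-10],[0.005,0,0,-0.0003,0,0,-10]]'; python3 -c "
from bench import ctrl;s=ctrl.get_state();print(s['torque'],s['ft_force'],s['joint_positions'][6])"
```

```text
time: 7.05
position: [0.5389, 0.0908, 0.1419]
tool_rot: [-2.957, -1.06, -0.0]
ft_force: [-0.0, 0.6, -0.7]
grip_width: 0.139
grip_force: 10.0
[ 0.1427076   0.21964401 -0.01838307] [-0.04239153  0.55121819 -0.70410882] -1.0228306853590106
```

```bash
python3 -m handwheel '[[0.005,0,0,-0.0003,0,0,-10],[0.005,0,0,-0.0003,0,0,-10],[0.005,0,0,-0.0003,0,0,-10],[0.005,0,0,-0.0003,0,0,-10],[0.005,0,0,-0.0003,0,0,-10],[0.005,0,0,-0.0003,0,0,-10],[0.005,0,0,-0.0003,0,0,-10],[0.005,0,0,-0.0003,0,0,-10],[0.005,0,0,-0.0003,0,0,-10],[0.005,0,0,-0.0003,0,0,-10]]'; python3 -c "
from bench import ctrl;s=ctrl.get_state();print(s['torque'],s['ft_force'],s['joint_positions'][6])"; python3 -m handwheel '[[0.005,0,0,-0.0003,0,0,-10],[0.005,0,0,-0.0003,0,0,-10],[0.005,0,0,-0.0003,0,0,-10]]'; python3 -c "
from bench import ctrl;s=ctrl.get_state();print(s['torque'],s['ft_force'],s['joint_positions'][6])"
```

```text
time: 8.3
position: [0.5384, 0.0907, 0.1447]
tool_rot: [-1.089, -2.945, -0.0]
ft_force: [-1.2, 1.1, 0.4]
grip_width: 0.137
grip_force: 10.0
[ 0.12247707  0.28544526 -0.00681637] [-1.22755787  1.08852085  0.43497633] 0.6979575249619521
time: 8.68
position: [0.5383, 0.0905, 0.1455]
tool_rot: [-0.289, -3.127, -0.0]
ft_force: [-2.3, 0.2, -0.2]
grip_width: 0.139
grip_force: 10.0
[ 0.08089893  0.36645312 -0.02649793] [-2.3440483   0.22233292 -0.22267062] 1.215261587669893
```

```bash
for r in 1; do python3 -m handwheel '[[0.005,0,0,-0.0003,0,0,-10]]' | grep -v pos; python3 -c "
from bench import ctrl;s=ctrl.get_state();print(s['torque'])"; python3 -m handwheel '[[0.005,0,0,-0.0003,0,0,-10]]'| grep for; python3 -c "
from bench import ctrl;s=ctrl.get_state();print(s['torque'])"; python3 -m handwheel '[[0.005,0,0,-0.0003,0,0,-10]]'| grep for; python3 -c "
from bench import ctrl;s=ctrl.get_state();print(s['torque'])"; python3 -m handwheel '[[0.005,0,0,0,0,0,-10]]'| grep for; python3 -c "
from bench import ctrl;s=ctrl.get_state();print(s['torque'])";python3 -m handwheel '[[0.005,0,0,0,0,0,-8],[0.005,0,0,0,0,0,0]]'; python3 -c "
from bench import ctrl;s=ctrl.get_state();print(s['torque'],s['joint_positions'][6])"; done
```

```text
time: 8.8
tool_rot: [-0.016, -3.14, -0.0]
ft_force: [-0.8, 0.5, 0.2]
grip_width: 0.136
grip_force: 10.0
[ 0.13028875  0.29988732 -0.06381766]
ft_force: [-1.3, 0.8, 0.4]
grip_force: 10.0
[ 0.12298783  0.28374745 -0.00881189]
ft_force: [-1.1, 0.4, 1.0]
grip_force: 10.0
[ 0.12922769  0.35176164 -0.00190327]
ft_force: [-1.0, 1.5, -0.3]
grip_force: 10.0
[ 0.15274628  0.13046973 -0.08691823]
time: 9.43
position: [0.5389, 0.0905, 0.1465]
tool_rot: [0.997, -2.979, -0.001]
ft_force: [0.4, 1.3, -0.3]
grip_width: 0.138
grip_force: 10.0
[0.23448834 0.07776482 0.05381666] 2.0365043310244317
```

```bash
python3 -m handwheel '[[0.005,0,0,0,0,0,0],[0.005,0,0,0,0,0,-9],[0.005,0,0,0,0,0,-9]]' 14
python3 - <<'E'
from h import *
L=[]
for k in range(8):
    ctrl.get_image('wrist');L.append(np.r_[ctrl.get_state()['torque'],ctrl.get_state()['ft_force']])
print(np.mean(L,0).round(3),np.std(L,0).round(3))
E
python3 -m handwheel '[[0.04,0,0,0,0,0,0],[0.04,0,0,0,0,0,0],[0.04,0,0,0,0,0,0],[0.04,0,0,-0.04,0,0,0],[0.04,0,0,-0.036,0,0,0],[0.04,0,0,0,0,0,0]]'
python3 - <<'E'
from h import *
p,d,i=snap('wrist','w4');s=ctrl.get_state();print(s['position'],s['tool_rot'])
q=load('w2')['p']
cv2.imwrite('pics/c4.png',cv2.resize(p[170:240,220:300],(800,600)[:1]+(600,),interpolation=cv2.INTER_CUBIC) if 0 else cv2.resize(p[170:230,230:290],(600,600),interpolation=cv2.INTER_CUBIC))
E
```

```text
time: 9.8
position: [0.5389, 0.0904, 0.1467]
tool_rot: [1.457, -2.783, -0.001]
ft_force: [-0.4, 0.6, -0.0]
grip_width: 0.135
grip_force: 14.0
[ 0.363  0.183 -0.09  -0.659  1.427 -0.515] [0.047 0.044 0.034 0.545 0.192 0.216]
time: 10.95
position: [0.5411, 0.0903, 0.2262]
tool_rot: [-1.449, 2.78, -0.002]
ft_force: [0.6, 1.4, -0.5]
grip_width: 0.456
grip_force: 0.0
[0.53988633 0.09013372 0.22409418] [-1.45093194e+00  2.78317996e+00 -1.09067087e-03]
```

View pics/c4.png

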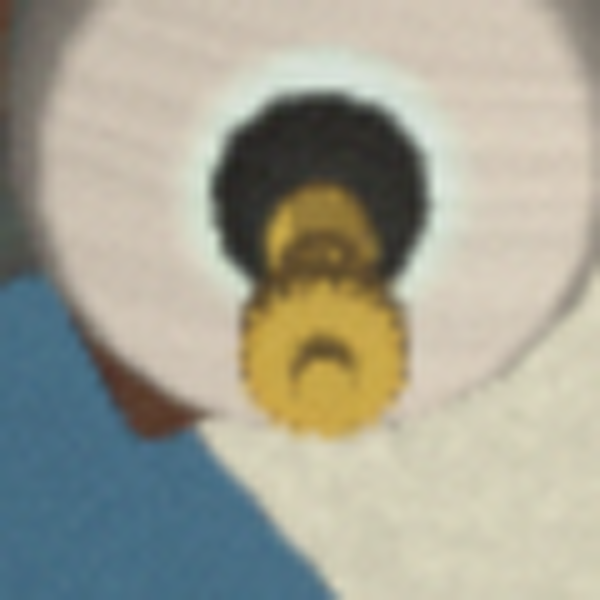

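The nut is now just below the pin end: pin end (262.0,207.8), nut top about 3 px from it where it was about 5.6 before. The steady 0.09 N m at the end of the turn is above the 0.03 N m friction, so the nut is at its stop. Next I locate the pin end and read the force bias.

```bash
python3 -m handwheel '[[0.0,0,0,0,0,0,0],[0.0,0,0,0,0,0,0],[0,0,0,0,0,0,0],[0,0,0,0,0,0,0],[0,0,0,0,0,0,0],[0,0,0,0,0,0,0],[0,0,0,0,0,0,0]]' 20
python3 - <<'E'
from h import *
from scipy.spatial.transform import Rotation as Ro
z=load('w4')
for r in(0,1):print(xyz(z,262,208,r=r).round(4))
print(atz(z,262.05,207.75,.172).round(4), atz(z,262.05,204.75,.1665).round(4))
L=[]
for k in range(6):
    ctrl.get_image('wrist');L.append(ctrl.get_state()['ft_force'])
s=ctrl.get_state();T=Ro.from_rotvec(s['tool_rot']).as_matrix()
print(np.mean(L,0),np.std(L,0),s['position'],s['joint_positions'][6]); print(T.round(3))
for c in([.5388,.0901],[.539,.0905]):print(T.T@(np.r_[c,.172]-s['position']))
E
```

```text
time: 11.88
position: [0.539, 0.0902, 0.2228]
tool_rot: [-1.453, 2.785, 0.0]
ft_force: [0.5, 0.7, 0.6]
grip_width: 0.005
grip_force: 0.0
[0.5386 0.0899 0.172 ]
[0.5386 0.0898 0.1723]
[0.5385 0.0897 0.172 ] [0.5381 0.0893 0.1665]
[ 0.03529435 -0.02389371 -0.19733852] [0.68031604 0.50710266 0.2071602 ] [0.5390297  0.09014814 0.22281476] 2.3377103875114
[[-0.572 -0.82   0.   ]
 [-0.82   0.572  0.   ]
 [-0.    -0.    -1.   ]]
[0.00017764 0.00016257 0.05081473]
[-0.00026482  0.00022755  0.05081479]
```

```bash
python3 -m handwheel '[[0,0,0,0.02,0,0,0],[0,0,0,0.02,0,0,0],[0,0,0,0.007,0,0,0],[0,0,0,0,0,0,0],[0,0,0,0,0,0,0]]'|egrep 'pos|ft';for i in 1; do python3 -m handwheel '[[0,0,0,0.001,0,0,0],[0,0,0,0.001,0,0,0]]'|egrep 'pos|ft'; python3 -m handwheel '[[0,0,0,0.001,0,0,0],[0,0,0,0.001,0,0,0]]'|egrep 'pos|ft';done
```

```text
position: [0.5396, 0.0903, 0.1767]
ft_force: [-0.1, 0.0, 0.6]
position: [0.5393, 0.0902, 0.1742]
ft_force: [-0.2, -0.3, -0.0]
position: [0.5393, 0.0902, 0.1721]
ft_force: [0.3, -0.4, 3.1]
```

```bash
python3 -m handwheel '[[0,0,0,0.0012,0,0,0],[0,0,0,0.0012,0,0,0],[0,0,0,0.0012,0,0,0],[0,0,0,0.0012,0,0,0]]'|egrep 'time|pos|ft'; python3 -m handwheel '[[0,0,0,0.0010,0,0,0]]'|egrep 'time|pos|ft';python3 -m handwheel '[[0,0,0,0.0004,0,0,0]]'|egrep 'pos|ft'
```

```text
time: 13.8
position: [0.5394, 0.0902, 0.1675]
ft_force: [-0.4, -0.5, 5.9]
time: 13.92
position: [0.5395, 0.0903, 0.1666]
ft_force: [-0.6, 0.1, 5.7]
position: [0.5395, 0.0903, 0.1663]
ft_force: [-0.5, -0.8, 6.8]
```

```bash
python3 -m handwheel '[[0,0,0,0.0006,0,0,0],[0,0,0,0.0006,0,0,0]]'|egrep 'time|pos|ft'; python3 -m handwheel '[[0,0,0,0.0005,0,0,0]]'|egrep 'pos|ft';python3 -m handwheel '[[0,0,0,0.0004,0,0,0]]'|egrep 'pos|ft';python3 -m handwheel '[[0,0,0,0.0004,0,0,0]]'|egrep 'pos|ft'
```

```text
time: 14.3
position: [0.5396, 0.0903, 0.1652]
ft_force: [-0.1, -0.5, 6.9]
position: [0.5396, 0.0903, 0.1647]
ft_force: [-0.3, -0.0, 7.2]
position: [0.5396, 0.0903, 0.1643]
ft_force: [-0.3, 0.2, 6.6]
position: [0.5396, 0.0903, 0.164]
ft_force: [-1.5, 0.6, 6.8]
```

```bash
python3 -m handwheel '[[0,0,0,0.0005,0,0,0],[0,0,0,0.0004,0,0,0],[0,0,0,0.0004,0,0,0]]'|egrep 'time|pos|ft'; python3 -m handwheel '[[0,0,0,0.0004,0,0,0]]'|egrep 'pos|ft';python3 -m handwheel '[[0,0,0,0.0004,0,0,0],[0,0,0,0.0004,0,0,0]]'|egrep 'pos|ft';python3 -m handwheel '[[0,0,0,0.0004,0,0,0]]'|egrep 'pos|ft'
```

```text
time: 15.05
position: [0.5396, 0.0903, 0.1627]
ft_force: [-0.8, 0.0, 7.1]
position: [0.5396, 0.0903, 0.1623]
ft_force: [-1.3, 0.1, 6.8]
position: [0.5396, 0.0903, 0.1615]
ft_force: [-1.8, -0.5, 7.7]
position: [0.5396, 0.0903, 0.1611]
ft_force: [-0.7, -0.6, 7.0]
```

```bash
python3 -m handwheel '[[0,0,0,0.0004,0,0,0],[0,0,0,0.0004,0,0,0],[0,0,0,0.0004,0,0,0]]'|egrep 'time|pos|ft'; python3 -m handwheel '[[0,0,0,0.0004,0,0,0]]'|egrep 'pos|ft';python3 -m handwheel '[[0,0,0,0.0004,0,0,0]]'|egrep 'pos|ft'
```

```text
time: 15.92
position: [0.5396, 0.0903, 0.1599]
ft_force: [-0.8, -0.7, 6.2]
position: [0.5396, 0.0903, 0.1595]
ft_force: [0.5, -1.2, 7.7]
position: [0.5397, 0.0903, 0.1591]
ft_force: [-0.4, 0.5, 7.1]
```

```bash
python3 -m handwheel '[[0,0,0,0.0004,0,0,0],[0,0,0,0.0004,0,0,0],[0,0,0,0.0004,0,0,0]]'|egrep 'time|pos|ft'; python3 -m handwheel '[[0,0,0,0.0004,0,0,0],[0,0,0,0.0004,0,0,0]]'|egrep 'pos|ft';python3 -m handwheel '[[0,0,0,0.0004,0,0,0],[0,0,0,0.0004,0,0,0]]'|egrep 'pos|ft'
```

```text
time: 16.55
position: [0.5397, 0.0903, 0.158]
ft_force: [-0.8, -0.9, 7.4]
position: [0.5397, 0.0903, 0.1572]
ft_force: [-0.8, 0.5, 7.1]
position: [0.5397, 0.0903, 0.1564]
ft_force: [-1.2, -1.1, 7.7]
```

```bash
python3 -m handwheel '[[0,0,0,0.0004,0,0,0],[0,0,0,0.0004,0,0,0],[0,0,0,0.0004,0,0,0]]'|egrep 'time|pos|ft'; python3 -m handwheel '[[0,0,0,0.0004,0,0,0],[0,0,0,0.0004,0,0,0]]'|egrep 'pos|ft';python3 -m handwheel '[[0,0,0,0.0004,0,0,0],[0,0,0,0.0004,0,0,0],[0,0,0,0.0004,0,0,0]]'|egrep 'time|pos|ft'
```

```text
time: 17.42
position: [0.5396, 0.0903, 0.1552]
ft_force: [-1.4, -0.3, 8.1]
position: [0.5396, 0.0903, 0.1544]
ft_force: [-1.0, -0.4, 8.0]
time: 18.05
position: [0.5396, 0.0903, 0.1532]
ft_force: [-0.2, 0.6, 7.9]
```

```bash
python3 -m handwheel '[[0,0,0,0.0003,0,0,0],[0,0,0,0.0003,0,0,0],[0,0,0,0.0003,0,0,0]]'|egrep 'time|pos|ft'; python3 -m handwheel '[[0,0,0,-0.003,0,0,0],[0,0,0,-0.005,0,0,0],[0,0,0,-0.01,0,0,0],[0,0,0,-0.03,0,0,0],[0,0,0,-0.03,0,0,0],[0,0,0,0,0,0,0],[0,0,0,0,0,0,0]]'
python3 - <<'E'
from h import *
p,d,i=snap('wrist','w5');q=snap('side','d5')[0];s=ctrl.get_state();print(s['position'],s['ft_force'])
a,b=cv2.resize(p[150:230,220:300],(400,400),interpolation=cv2.INTER_CUBIC),cv2.resize(q[165:225,270:330],(400,400),interpolation=cv2.INTER_CUBIC)
cv2.imwrite('pics/c5.png',np.hstack([a,b]))
E
```

```text
time: 18.42
position: [0.5396, 0.0903, 0.1523]
ft_force: [-0.6, 0.2, 7.2]
time: 19.3
position: [0.5385, 0.0901, 0.2284]
tool_rot: [1.452, -2.784, -0.001]
ft_force: [-0.8, -0.0, -0.3]
grip_width: 0.002
grip_force: 0.0
[0.5381894  0.09005049 0.22784891] [-0.80565821  0.17691313  0.04028686]
```

View pics/c5.png

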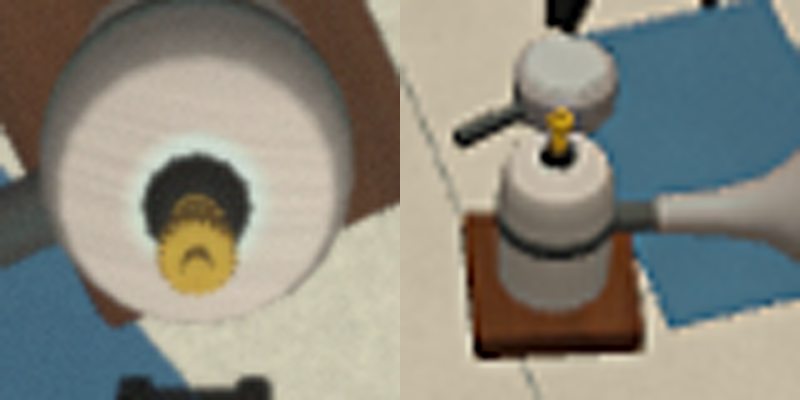

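The stem has sunk, stands upright, and the pin stands above the nut (pin end about (259,202) in the wrist picture). I'll check the rebound height against the final press height.

Run:
```python
from h import *
z=load('w5')
for v in(201,202,203):print(xyz(z,259,v,r=0).round(4))
print(xyz(z,259,206,r=0),xyz(z,254,201,r=0))
```

```text
[0.5373 0.0881 0.1578]
[0.538  0.0891 0.1569]
[0.5384 0.0895 0.1578]
[0.54010967 0.0920217  0.1569095 ] [0.54209746 0.0873019  0.15170632]
```

```bash
python3 -c "
from bench import ctrl;print(ctrl.close_job())"
```

```text
the job is handed in; nothing more can be done
None
```

I unscrewed the lock nut to its stop, held the pin about 5 mm down at about 7 N for over 4 s, and let it spring back with the nut left undone; the job is handed in, but no verdict was shown.

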